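# Shut the marked bench valve under its sliding cover

### The arm

A 6-joint arm with a two-finger parallel gripper is mounted at the origin on the work surface. World frame = base frame: x ahead of the robot, y to its left, z up, the work surface at z = 0. Lengths are in m, angles in rad, forces in N, time in s.
With the tool pointing down it reaches from about 0.375 to 0.9 m from the base axis. Payload 3.1 kg.
Tool frame: the origin (TCP) lies at the very end of the fingers, on their centre line; the grasp point (between the pads) lies 19 mm behind it (hold_point_z is the distance from the TCP to the grasp point, in m); x points along the fingers, y is the direction in which the jaws open and shut, and the axes are right-handed (so a half turn about x gives the same grasp; the last joint's range is limited). The gripper opens to 87 mm and grips with 3 to 60 N. Pads are 19 mm wide; open, the fingers measure 117 mm over their backs; the gripper's body (75 mm by 190 mm) begins 51 mm behind the grasp point.
Start: joints at [-1.331, 0.527, 1.433, -0, 1.181, -0.178], TCP at [0.254, -0.571, 0.223] pointing down, gripper open.
Joint ranges: [-3.08, 3.08], [-0.75, 2.2], [0.22, 2.44], [-1.43, 4.57], [0, 2.65], [-2.85, 2.85]. Speed limits (rad/s): [2.79, 2.79, 3.14, 3.14, 3.14, 3.14].

### API

Orientations are given as a unit quaternion [x, y, z, w].
In Python, from rig import * gives the robot as it stands.
- The arm moves only by the tool send_rows, never from a script. Its argument "steps" is a list that holds one entry, the list of rows, each a list of 6 numbers: the shift along the tool's x, y, z in cm, then the turn, a rotation vector about the tool's x, y, z in units of 6 degrees (1.0 is 6 degrees). In form: [[[x, y, z, wx, wy, wz], ...]]. A call has 1 to 8 rows; each row shifts and turns the pose as measured when the row begins, along the tool's axes as they then stand; what a row does not reach is not made up. A row lasts 1/12 s, in which the tool goes at most 41.7 mm and 7.16 degrees, less where a joint would pass 70% of its speed; a pose out of reach is approached as far as the arm can. A call is refused whole if a number of a shift passes 4.17 or a number of a turn 1, either way. A call with a gripper value outside its range is refused whole. "gripper" is the closure, from 0 (fully open) to 1 (shut), set as the call begins (left out, the last holds). The fingers move at their own pace and stop on an object; "force" is the grip in N (left out, the last holds). Time passes only in rows, so rows that do not move let the fingers close. It gives the time, the measured TCP pose, the force and the opening at its end, in the units of the state.
- get_obs(): the state, without advancing time (a new reading comes with each control period).
- camera(name): name is "scene" or "top" or "wrist"; returns (picture, depth): 400x640x3 uint8, red, green, blue; 400x640 float32, m along the optical axis (not along the pixel's ray), 0 where there is no reading.
- camera_params(name): a dict with "intrinsics" (3x3 intrinsics, pixels), "position" and "attitude" of the camera in the world; the wrist camera has in their place "T_tool_cam" (4x4, takes a point from camera to tool coordinates, whose origin is the TCP and whose axes are the tool frame's). Camera axes: x right, y down, z forward; pixel columns grow to the right and rows downward; lengths in m; the calibration is good to about 2 mm. A picture is of the moment at which its call begins: read the wrist's pose just before it. camera_params takes no time and is no camera call.
- hand_in(): hands the job in, once; it reports no verdict.
The state is a dict: "time": time; "q": joint angles; "joint_velocities": joint speeds; "joint_torque": joint torques, N m; "position": TCP position; "tool_rot": TCP orientation; "ft_force": force on the tool from outside, world axes, zero at the start; "moment": the same for the moment, N m; "grip_width": finger opening in m.
Only numpy, scipy, OpenCV 4.12 (cv2) and the standard library are available. Lean on these libraries where they do the work, as an engineer would, in place of code of your own. Each camera call takes 0.05 s, during which the arm holds its last target.

### The job

On the lab's bench service box, push the metal cover along its guides all the way aside so that the valve bay lies open, then push the red handle with the white band clockwise until that valve is fully shut against its stop. Work by pushing with the fingertips only: do not lift the cover, leave the yellow valve as it is, and do not disturb the glassware and other things standing around.

Things in the scene. Friction and masses are not known exactly. Their poses are not given: they have to be found in the camera images.
- service_box: White bench service box, fixed, 220 (its x) x 470 (y) x 70 mm high; grey guide strips and end stops on its top edges rise to 78 mm. Origin: centre of its underside, at bench height; z up. +y is the way the cover opens (the robot's left, within 0.3 rad). At -y an open valve bay, at +y a closed deck the cover slides onto. On its +x side a 45 mm high ledge and two nozzles reach to x +155 mm
- bay (a point): Centre of the valve bay's floor, 5 mm above the bench, at x 0, y -113 mm in the box's frame. The bay is 180 mm (box x) by 225 mm (box y) inside; its walls are 70 mm high, with 8 mm guide strips along their outer edges
- cover: Loose aluminium cover, 201 (x) x 225 (y) x 6 mm, 0.3 kg, flat on the box's top edges between the guides (1.5 mm play each side), axes as the box's. Origin: centre of its underside, 70 mm above the bench. In the box's frame the origin starts at y -110 to -98 mm, over the bay, and is at y +114.5 mm when against the far stop. Friction 1 to 4 N
- rib (a point): Centre of the top of the black push rib across the middle of the cover, 28 mm above the cover's origin, 98 mm above the bench. The rib is 70 mm long (cover's x), 12 mm thick (y) and stands 22 mm above the plate; push on its -y side to open the cover
- red_lever (a joint): The marked valve's red handle with a white band, on a vertical axis. 0 = open, lever along the box's -x (towards the robot); grows clockwise seen from above; 1.571 = shut on its stop, lever along the box's +y. Starts at 0 to 0.35. Stays where left; friction 0.12 N m, about 3 N at 40 mm from the pivot
- red_tip (a point): Middle of the red lever's end face, 50 mm above the bench, 52 mm from the pivot. The lever is a bar 12 mm wide and 16 mm high (42 to 58 mm above the bench)
- red_pivot (a point): Point on the red lever's turning axis, 50 mm above the bench; hub 24 mm across on a 34 x 26 mm brass valve body. In the box's frame at x +20 mm and y -155 or -70 mm: which of the two places is red varies, yellow has the other
- yellow_lever (a joint): The other valve's plain yellow handle, same shape, directions and joint values as the red one. To be left as it is (0 to 0.35)
- yellow_tip (a point): Middle of the yellow lever's end face, 50 mm above the bench, 52 mm from its pivot
- yellow_pivot (a point): Point on the yellow lever's turning axis, 50 mm above the bench
- dish_a: Loose bystander, not to be disturbed: closed clear petri dish with a green sprig, 92 mm across, 18 mm high. Origin: centre of its underside
- dish_b: Loose bystander, not to be disturbed: second closed petri dish, same size. Origin: centre of its underside
- wash_bottle: Loose bystander, not to be disturbed: white plastic bottle with red cap, 60 mm across, 160 mm tall. Origin: centre of its underside
- beaker: Loose bystander, not to be disturbed: open glass beaker, 68 mm across, 85 mm tall. Origin: centre of its underside
- jar: Loose bystander, not to be disturbed: amber glass jar with white lid, 54 mm across, 75 mm tall. Origin: centre of its underside
- slide_case: Loose bystander, not to be disturbed: wooden microscope-slide case, 85 x 50 x 32 mm. Origin: centre of its underside
- vial: Loose bystander, not to be disturbed: green glass vial with black cap, 24 mm across, 42 mm tall, standing on the 45 mm high ledge behind the service box. Origin: centre of its underside

How it is judged:
On the way, in this order (a step that is already met when the one before it is completed fails the run):
1. the cover is slid aside along its guides, the valve bay open, the red valve not yet shut (y of cover in the frame of service_box above 0.095 m and z of cover in the frame of service_box between 0.064 and 0.076 m and angle between cover's own z axis and vertical below 0.05 rad and not (value of joint red_lever above 1.47 rad)), for 0.2 s.
2. the red handle is pushed shut, the cover still aside (y of cover in the frame of service_box above 0.095 m and z of cover in the frame of service_box between 0.064 and 0.076 m and angle between cover's own z axis and vertical below 0.05 rad and value of joint red_lever above 1.47 rad), for 0.2 s.
At the end, for the whole second after the job is handed in: The cover lies flat and at rest within 20 mm of its far end stop (origin at least 95 mm to +y of the box's), the red lever rests at 1.47 rad or more (within 6 deg of its stop), the yellow lever's end has moved under 8 mm, and every bystander stands within 15 mm of its start (all of step 2 and velocity of joint red_lever below 0.05 rad/s and linear speed of cover below 0.02 m/s and distance of yellow_tip from where it was at the start of the episode below 0.008 m and not (distance of any of dish_a, dish_b, wash_bottle, beaker, jar, slide_case, vial from where it was at the start of the episode above 0.015 m or angle between any of dish_a, dish_b, wash_bottle, beaker, jar, slide_case, vial's own z axis and vertical above 0.3 rad)); the robot touches nothing.
It fails at once if the cover is lifted or tipped (more than 10 mm off its rails, or 0.15 rad) (z of cover in the frame of service_box above 0.08 m or angle between cover's own z axis and vertical above 0.15 rad).
It fails at once if the yellow valve's handle is moved (8 mm at its end) (distance of yellow_tip from where it was at the start of the episode above 0.008 m).
It fails at once if a bystander is moved more than 15 mm, tipped or lifted (distance of any of dish_a, dish_b, wash_bottle, beaker, jar, slide_case, vial from where it was at the start of the episode above 0.015 m or angle between any of dish_a, dish_b, wash_bottle, beaker, jar, slide_case, vial's own z axis and vertical above 0.3 rad).
It also fails if it takes over 54 s, if anything falls off the work surface, if the arm or the gripper's body presses on something with over 40 N, if the wrist force passes 120 N, or if a joint passes its speed limit or range.

## Working session

There is one attempt and no reset: what is moved stays moved. The work goes in short steps, Python scripts to look and compute and a tool call to move; the robot and the scene stay as the last step left them, time stands still between calls to the robot, and variables do not carry over. Pictures are saved under pics/ and viewed, and the job is handed in when it is done.

Besides the shell and the picture viewer there is one more tool, called after "Request:" as a command line: name --argument value ..., lists and objects as JSON in quotes. send_rows: Moves the arm, as the interface text tells. Its arguments: {"type":"object","properties":{"steps":{"type":"array"},"gripper":{"type":"number"},"force":{"type":"number"}},"required":["steps"]}

```bash
ls; mkdir -p pics; python3 - <<'E'
from rig import *
import cv2,numpy as np
print(get_obs())
for n in ["scene","top"]:
    p,d=camera(n); cv2.imwrite(f"pics/{n}0.png",p[:,:,::-1]); np.savez(f"{n}0.npz",p=p,d=d); print(n,camera_params(n))
print(camera_params("wrist"))
E
```

```text
pics
{'time': 0.0, 'q': array([-1.33050902e+00,  5.28471992e-01,  1.43390472e+00,  9.15095347e-06,
        1.18138894e+00, -1.78488587e-01]), 'joint_velocities': array([ 0.00024691,  0.00115539, -0.00060493, -0.00117544, -0.00019751,
        0.00032204]), 'joint_torque': array([ 9.17746693e-04, -4.40039241e+01, -1.76590562e+01,  6.33442705e-02,
        5.82565984e-02, -1.71708280e-04]), 'position': array([ 0.25401015, -0.57025294,  0.22156729]), 'tool_rot': array([-0.69164148, -0.14774681,  0.69168297, -0.14621081]), 'ft_force': array([ 0.02713943, -0.17901336, -0.21917316]), 'moment': array([-0.00114833, -0.00455099,  0.01519427]), 'grip_width': 0.08680956278602144}
scene {'intrinsics': array([[405.36347278,   0.        , 308.10523871],
       [  0.        , 405.36347278, 198.42527954],
       [  0.        ,   0.        ,   1.        ]]), 'position': array([ 0.90365362, -0.47027249,  0.78213038]), 'attitude': array([ 0.90087593,  0.23729872, -0.09546483, -0.3507112 ])}
top {'intrinsics': array([[381.29696119,   0.        , 319.1891886 ],
       [  0.        , 381.29696119, 196.9659742 ],
       [  0.        ,   0.        ,   1.        ]]), 'position': array([0.42626345, 0.04581047, 1.00559886]), 'attitude': array([-0.70256331,  0.70464649, -0.06715671,  0.07326738])}
{'intrinsics': array([[277.99502772,   0.        , 320.85499499],
       [  0.        , 277.99502772, 198.78271975],
       [  0.        ,   0.        ,   1.        ]]), 'T_tool_cam': array([[-2.16891750e-04, -2.55382289e-01,  9.66840131e-01,
        -1.61568827e-01],
       [ 9.99999180e-01, -1.27574952e-03, -1.12647642e-04,
         1.76709842e-04],
       [ 1.26221405e-03,  9.66839314e-01,  2.55382356e-01,
        -7.13010332e-02],
       [ 0.00000000e+00,  0.00000000e+00,  0.00000000e+00,
         1.00000000e+00]])}
```

View pics/scene0.png

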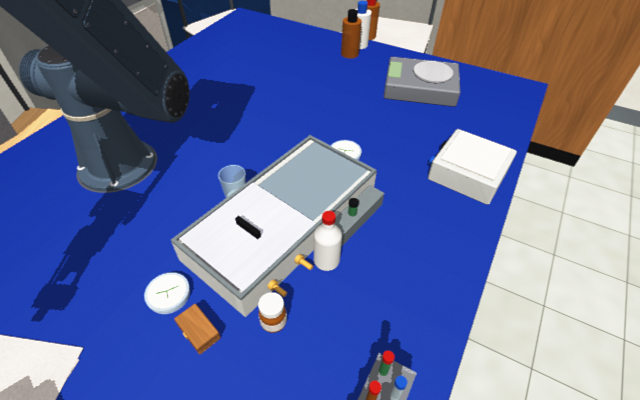

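View pics/top0.png

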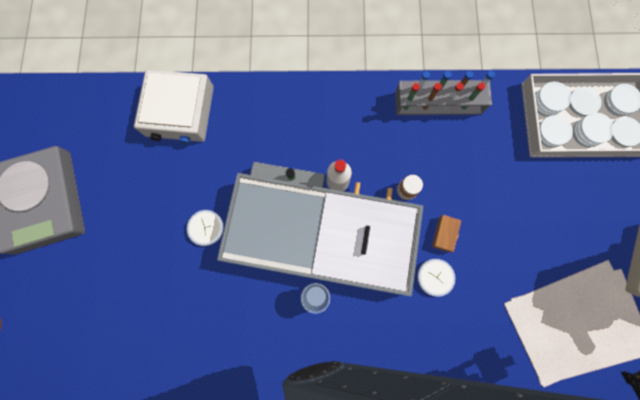

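The top view shows the box with corners near (238,176), (422,207), (410,294) and (219,260). The rib is near (365,240), the beaker near (315,298), the bottle at (339,175) and a dish at (437,277). Next I'll measure these.

```bash
cat > h.py <<'E'
import numpy as np,cv2
from scipy.spatial.transform import Rotation as R
def cloud(d,K,pos,Rm):
    h,w=d.shape; u,v=np.meshgrid(np.arange(w),np.arange(h))
    c=np.stack([(u-K[0,2])/K[0,0]*d,(v-K[1,2])/K[1,1]*d,d],-1)
    return c@Rm.T+pos
def pix(uv,z,K,pos,Rm):
    r=Rm@np.array([(uv[0]-K[0,2])/K[0,0],(uv[1]-K[1,2])/K[1,1],1]); return pos+r*(z-pos[2])/r[2]
E
python3 - <<'E'
from rig import *
from h import *
for n in ["top","scene"]:
    f=np.load(n+"0.npz");p=f['p'];d=f['d'];c=camera_params(n);Rm=R.from_quat(c['attitude']).as_matrix();K=c['intrinsics'];pos=c['position']
    P=cloud(d,K,pos,Rm)
    t=P[(d>0)&(abs(P[...,2])<.02)];print(n,'table',np.median(t[:,2]))
    m=((P[...,2]>.064)&(P[...,2]<.085)&(d>0)).astype(np.uint8)
    m=cv2.morphologyEx(m,cv2.MORPH_OPEN,np.ones((5,5)))
    k,l,s,ce=cv2.connectedComponentsWithStats(m); i=1+np.argmax([s[j,4] if 0.2<P[l==j][:,0].mean()<.7 and abs(P[l==j][:,1].mean())<.35 else 0 for j in range(1,k)])
    print(s[i]); pts=P[l==i]
    r=cv2.minAreaRect((pts[:,:2]*1000).astype(np.float32));print('rect',r, np.median(pts[:,2]))
    # rib: z>.088 dark within box
    b=(p.max(-1)<70)&(P[...,2]>.085)&(P[...,2]<.11)&(d>0)
    k,l,s,ce=cv2.connectedComponentsWithStats(b.astype(np.uint8))
    for j in range(1,k):
        if s[j,4]>15:
            q=P[l==j]; print('rib?',s[j],q.mean(0),cv2.minAreaRect((q[:,:2]*1000).astype(np.float32)))
    if n=="top":
        for uv in [(238,176),(422,207),(410,294),(219,260)]: print(uv,pix(uv,.078,K,pos,Rm))
        # objects
        for nm,uv,z in [("dishA",(204,228),.018),("dishB",(437,277),.018),("bottle",(340,166),.16),("beaker",(316,296),.085),("jar",(411,186),.075),("case",(447,233),.032),("vial",(291,173),.087)]: print(nm,pix(uv,z,K,pos,Rm), P[uv[1],uv[0]])
E
```

```text
top table 0.00024145701621880455
[  219   173   204   122 16820]
rect ((527.2900390625, 48.3189697265625), (470.55584716796875, 220.656005859375), 79.61771392822266) 0.07424185349453333
rib? [472  89   5   8  23] [ 0.88048374 -0.34408451  0.09911254] ((880.3406372070312, -343.7366943359375), (10.244558334350586, 3.786505699157715), 23.3909969329834)
rib? [410  90   6   8  22] [ 0.87854175 -0.18379596  0.0987389 ] ((878.4090576171875, -183.8631591796875), (11.412643432617188, 4.174104690551758), 58.315189361572266)
rib? [286 169   8   8  45] [0.67350053 0.12704203 0.08743369] ((674.0880737304688, 127.39437103271484), (18.317365646362305, 17.645267486572266), 0.9352125525474548)
rib? [362 227   7  27  88] [ 0.504861   -0.05467103  0.09785649] ((505.0795593261719, -54.836181640625), (7.639531135559082, 63.23051071166992), 79.453369140625)
(238, 176) [0.66783758 0.25771673 0.078     ]
(422, 207) [ 0.58708254 -0.19947664  0.078     ]
(410, 294) [ 0.37924798 -0.15978845  0.078     ]
(219, 260) [0.45940811 0.29518487 0.078     ]
dishA [0.5440031  0.35462217 0.018     ] [0.54439989 0.3556629
[... 476 characters left out ...]
08717115]
scene table -0.0006652238458479953
[  173   137   201   163 14077]
rect ((520.1266479492188, 53.64134216308594), (471.5509338378906, 243.58567810058594), 79.43997192382812) 0.0742597515109279
rib? [101 131  36  29 346] [ 0.06269571 -0.00457378  0.09726605] ((62.28620147705078, 0.7450027465820312), (111.60933685302734, 22.73973846435547), 89.61768341064453)
rib? [349 198  10   7  51] [0.67919309 0.12866419 0.08650361] ((679.5620727539062, 128.77752685546875), (21.757747650146484, 18.646419525146484), 15.274002075195312)
rib? [236 216  25  22 180] [ 0.51383117 -0.05781232  0.0944326 ] ((511.509521484375, -55.96430969238281), (10.538445472717285, 68.72344207763672), 79.52765655517578)
```

```bash
python3 - <<'E'
import cv2
p=cv2.imread("pics/top0.png")[150:320,180:470]; cv2.imwrite("pics/top0z.png",cv2.resize(p,None,fx=2.75,fy=2.75,interpolation=cv2.INTER_CUBIC))
E
```

```text
(no output)
```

View pics/top0z.png

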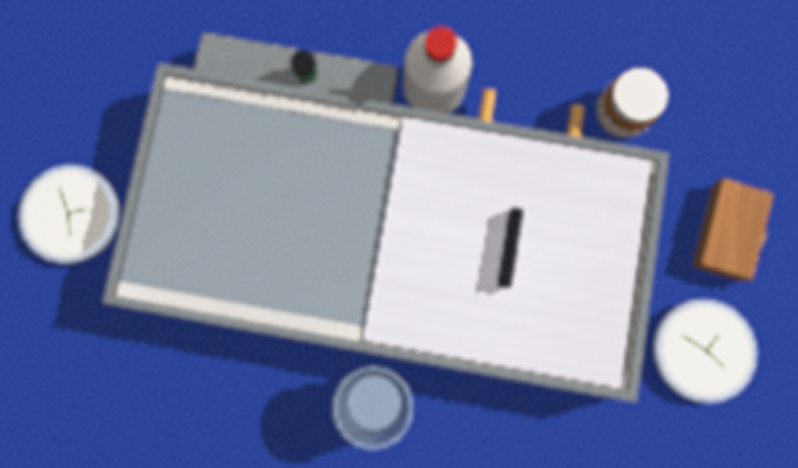

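```bash
cat >> h.py <<'E'
BC=np.array([.525,.048,0]); yaw=-0.18
def setbox(): pass
Rb=R.from_euler('z',yaw).as_matrix()
def tobox(p): return Rb.T@(np.array(p)-BC)
def toworld(b): return Rb@np.array(b)+BC
def plan(o,target_box,psi=0.0):
    """tool x down, tool y = box axis rotated by psi from box +y (mod pi); prints shift (cm) & turn(6deg) in current tool axes"""
    Rt=R.from_quat(o['tool_rot']).as_matrix()
    best=None
    for s in (0,np.pi):
        a=yaw+psi+s
        yv=np.array([-np.sin(a),np.cos(a),0]);xv=np.array([0,0,-1.]);G=np.stack([xv,yv,np.cross(xv,yv)],1)
        rv=R.from_matrix(Rt.T@G).as_rotvec()
        if best is None or np.linalg.norm(rv)<np.linalg.norm(best): best=rv
    d=Rt.T@(toworld(target_box)-o['position'])
    return d*100,np.degrees(best)/6
E
python3 - <<'E'
from rig import *
from h import *
o=get_obs();Rt=R.from_quat(o['tool_rot']).as_matrix();print(Rt.round(3))
print(tobox(o['position']), tobox([.505,-.0548,.098]),tobox([.5113,-.0559,.098]))
for n,p in dict(dishA=[.544,.3546,0],dishB=[.4178,-.243,0],bottle=[.669,.005,0],beaker=[.3754,.0616,0],jar=[.641,-.1757,0],case=[.5276,-.2715,0],vial=[.6726,.1237,0]).items(): print(n,tobox(p).round(3))
for psi in (0,np.pi/2): print(plan(o,[0,-.145,.2],psi))
E
```

```text
[[-0.     0.407 -0.914]
 [ 0.002 -0.914 -0.407]
 [-1.    -0.002 -0.   ]]
[-0.15589819 -0.65685703  0.22167857] [-0.00127263 -0.10471972  0.098     ] [ 0.00512251 -0.10467406  0.098     ]
dishA [-0.036  0.305  0.   ]
dishB [-0.053 -0.305  0.   ]
bottle [ 0.149 -0.017  0.   ]
beaker [-0.15  -0.013  0.   ]
jar [ 0.154 -0.199  0.   ]
case [ 0.06  -0.314  0.   ]
vial [0.132 0.101 0.   ]
(array([  2.24525337, -33.48933276, -41.72698931]), array([5.71795145e+00, 2.40390821e-03, 1.85592905e-02]))
(array([  2.24525337, -33.48933276, -41.72698931]), array([-9.28204378, -0.01170923,  0.01519388]))
```

Request:
send_rows --steps '[[[0, -2.5, -3.1, 0, 0, 0], [0, -2.5, -3.1, 0, 0, 0], [0, -2.5, -3.1, 0, 0, 0], [0, -2.5, -3.1, 0, 0, 0], [0, -2.5, -3.1, 0, 0, 0], [0, -2.5, -3.1, 0, 0, 0], [0, -2.5, -3.1, 0, 0, 0], [0, -2.5, -3.1, 0, 0, 0]]]' --gripper 1 --force 20

```text
time: 0.77
position: [0.4002, -0.2849, 0.2169]
tool_rot: [-0.692, -0.141, 0.694, -0.141]
ft_force: [1.0, 0.3, -0.3]
grip_width: 0.0416
```

Request:
send_rows --steps '[[[0, 0, 0, 1, 0, 0], [0, 0, 0, 1, 0, 0], [0, 0, 0, 1, 0, 0], [0, 0, 0, 1, 0, 0], [0, 0, 0, 1, 0, 0], [0, 0, 0, 0.7, 0, 0]]]'

```text
time: 1.27
position: [0.4019, -0.2705, 0.2151]
tool_rot: [-0.7, 0.07, 0.706, 0.075]
ft_force: [-0.0, 0.8, 0.3]
grip_width: 0.0038
```

```bash
cat > st.py <<'E'
from rig import *
from h import *
import sys
o=get_obs(); a=[float(x) for x in sys.argv[1:]]
print('t',o['time'],'box',tobox(o['position']).round(4),'F',(Rb.T@o['ft_force']).round(2),'w',round(o['grip_width'],4))
if a:
    d,r=plan(o,a[:3],a[3] if len(a)>3 else 0); print('shift',d.round(2),'turn',r.round(2))
E
python3 st.py 0 -0.14 0.15
```

```text
t 1.2667 box [-0.0641 -0.3354  0.2151] F [-0.14  0.77  0.29] w 0.0038
shift [  6.6  -19.65  -5.97] turn [-0.24  0.09  0.07]
```

Request:
send_rows --steps '[[[0, -3.4, -1.0, 0, 0, 0], [0, -3.4, -1.0, 0, 0, 0], [0.5, -3.4, -1.0, -0.2, 0, 0], [1, -3.4, -1.0, 0, 0, 0], [1, -3.4, -1.0, 0, 0, 0], [1, -2, -0.8, 0, 0, 0], [1, 0, 0, 0, 0, 0], [0, 0, 0, 0, 0, 0]]]'

```text
time: 1.93
position: [0.5004, -0.0903, 0.1679]
tool_rot: [-0.701, 0.066, 0.706, 0.07]
ft_force: [-1.4, 0.6, -1.1]
grip_width: 0.0002
```

```bash
python3 st.py 0 -0.145 0.083; python3 - <<'E'
from rig import *
import cv2
p,d=camera("wrist");cv2.imwrite("pics/w1.png",p[:,:,::-1])
E
```

```text
t 1.9333 box [ 0.0006 -0.1404  0.1679] F [-1.45  0.34 -1.11] w 0.0002
shift [ 8.48  0.5  -0.02] turn [-0.12  0.07  0.05]
```

View pics/w1.png

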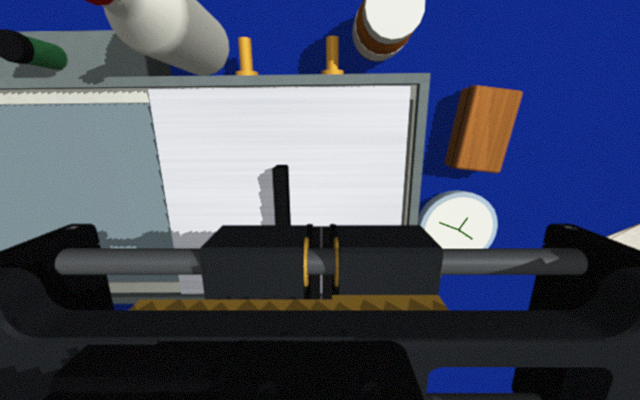

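```bash
python3 - <<'E'
from rig import *
from h import *
o=get_obs();p,d=camera("wrist");c=camera_params("wrist");T=c['T_tool_cam']
P=cloud(d,c['intrinsics'],T[:3,3],T[:3,:3])
for uv in [(215,235),(215,285),(250,285),(320,240),(320,290),(305,290),(335,285),(430,240),(430,285),(320,304),(200,303),(310,260)]: print(uv,(P[uv[1],uv[0]]*1000).round(0),d[uv[1],uv[0]].round(3))
Rt=R.from_quat(o['tool_rot']).as_matrix();W=P@Rt.T+o['position']
m=(W[...,2]>.088)&(W[...,2]<.105)&(p.max(-1)<60)&(d>.15)
q=W[m];print(m.sum(),[tobox(x).round(4) for x in (q.min(0),q.max(0),np.median(q,0))], cv2.minAreaRect((q[:,:2]*1000).astype(np.float32)))
b=np.array([tobox(x) for x in q]);print(np.percentile(b,[2,50,98],axis=0).round(4))
# edge of right guide: box walls extents
m=(W[...,2]>.074)&(W[...,2]<.082)&(d>.15);b=np.array([tobox(x) for x in W[m]]);print(np.percentile(b,[.5,50,99.5],axis=0).round(4))
E
```

```text
(215, 235) [-83. -33. -39.] 0.084
(215, 285) [-92. -30. -28.] 0.078
(250, 285) [-93. -21. -28.] 0.077
(320, 240) [-20.  -1. -11.] 0.152
(320, 290) [-48.  -1.   2.] 0.128
(305, 290) [-83.  -6. -20.] 0.089
(335, 285) [-87.   3. -25.] 0.084
(430, 240) [-87.  31. -39.] 0.08
(430, 285) [-93.  30. -28.] 0.077
(320, 304) [-98.  -1. -26.] 0.072
(200, 303) [-98. -33. -26.] 0.073
(310, 260) [-86.  -4. -32.] 0.083
807 [array([-0.0127, -0.1185,  0.088 ]), array([0.1446, 0.1156, 0.0998]), array([ 0.0141, -0.1046,  0.0971])] ((598.8344116210938, 25.933074951171875), (269.04425048828125, 47.14192581176758), 45.69694519042969)
[[-0.0118 -0.1097  0.0886]
 [ 0.0141 -0.1048  0.0971]
 [ 0.0379 -0.0989  0.0985]]
[[-0.1    -0.2299  0.0741]
 [ 0.0567 -0.102   0.0755]
 [ 0.1641  0.1163  0.0797]]
```

Request:
send_rows --steps '[[[2.5, 0.2, 0, 0, 0, 0], [2.5, 0, 0, 0, 0, 0], [1.8, 0, 0, 0, 0, 0], [0.8, 0, 0, 0, 0, 0], [0, 0, 0, 0, 0, 0]]]'

```text
time: 2.45
position: [0.504, -0.0994, 0.0956]
tool_rot: [0.706, -0.071, -0.701, -0.071]
ft_force: [-0.7, -0.1, -0.5]
grip_width: 0.0001
```

```bash
python3 st.py 0 -0.13 0.083
```

```text
t 2.45 box [ 0.0058 -0.1487  0.0956] F [-0.71 -0.25 -0.46] w 0.0001
shift [ 1.26 -1.86  0.62] turn [-0.2  -0.06  0.01]
```

Request:
send_rows --steps '[[[0.8, 0, 0.4, -0.2, 0, 0], [0.5, 0, 0.2, 0, 0, 0], [0, 0, 0, 0, 0, 0]]]'

```text
time: 2.7
position: [0.4996, -0.1009, 0.0845]
tool_rot: [0.708, -0.065, -0.7, -0.064]
ft_force: [0.0, 0.2, 0.1]
grip_width: 0.0002
```

```bash
python3 st.py 0 -0.12 0.084
```

```text
t 2.7 box [ 0.0016 -0.1511  0.0845] F [-0.04  0.21  0.14] w 0.0002
shift [ 0.05 -3.11  0.17] turn [-0.03 -0.11  0.  ]
```

Request:
send_rows --steps '[[[0, -1, 0, 0, 0, 0], [0, -1, 0, 0, 0, 0], [0, -1, 0.1, 0, 0, 0], [0, -1, 0, 0, 0, 0], [0, -1, 0, 0, 0, 0]]]'

```text
time: 3.12
position: [0.511, -0.0505, 0.0878]
tool_rot: [0.71, -0.067, -0.698, -0.065]
ft_force: [-0.5, -1.6, -1.5]
grip_width: 0.0003
```

```bash
python3 st.py 0 0.10 0.084
```

```text
t 3.1167 box [ 0.0038 -0.0994  0.0878] F [-0.19 -1.69 -1.46] w 0.0003
shift [  0.33 -19.94   0.53] turn [-0.07 -0.18 -0.02]
```

Request:
send_rows --steps '[[[0.15, -1.5, 0.1, 0, -0.1, 0], [0.15, -1.5, 0.1, 0, -0.1, 0], [0.1, -1.5, 0.1, 0, 0, 0], [0.1, -1.5, 0, 0, 0, 0], [0.1, -1.5, 0, 0, 0, 0], [0.1, -1.5, 0, 0, 0, 0]]]'

```text
time: 3.62
position: [0.5283, 0.0449, 0.0837]
tool_rot: [0.706, -0.067, -0.703, -0.06]
ft_force: [0.7, -4.7, 2.3]
grip_width: 0.0005
```

```bash
python3 st.py 0 0.093 0.085;python3 - <<'E'
from rig import *
import cv2
p,d=camera("top");cv2.imwrite("pics/top1.png",p[:,:,::-1])
p=p[100:330,150:470,::-1]; cv2.imwrite("pics/top1.png",cv2.resize(p,None,fx=2.4,fy=2.4))
E
```

```text
t 3.6167 box [ 0.0038 -0.0025  0.0837] F [ 1.51 -4.48  2.27] w 0.0005
shift [-0.21 -9.54  0.38] turn [ 0.   -0.05 -0.08]
```

View pics/top1.png

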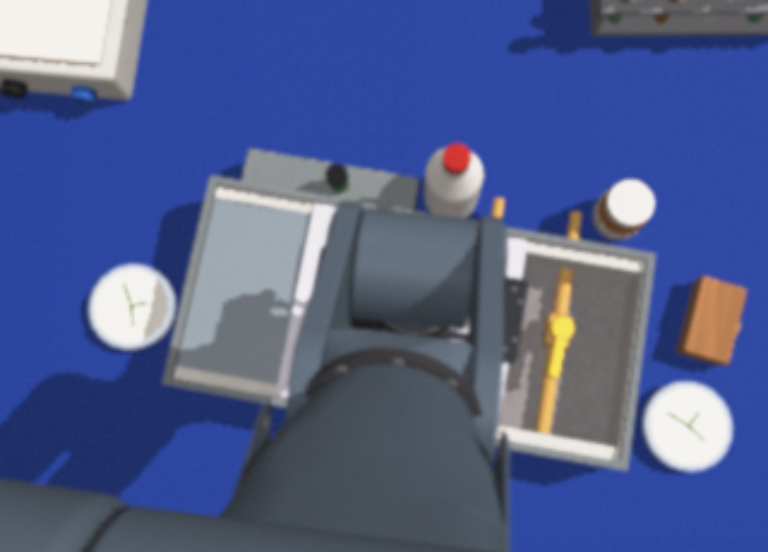

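The cover is sliding evenly. Yellow is at the -155 mm place (557,330), so red is at -70 mm.

Request:
send_rows --steps '[[[0, -1.5, 0.1, 0, 0, 0], [0, -1.5, 0.1, 0, 0, 0], [0, -1.5, 0.1, 0, 0, 0], [0.05, -1.5, 0, 0, 0, 0], [0.05, -1.3, 0, 0, 0, 0], [0.05, -1, 0, 0, 0, 0]]]'

```text
time: 4.17
position: [0.5419, 0.1343, 0.0831]
tool_rot: [0.708, -0.065, -0.701, -0.056]
ft_force: [-0.3, -3.3, 1.7]
grip_width: 0.0002
```

```bash
python3 st.py 0 0.094 0.085
```

```text
t 4.1667 box [0.0012 0.0879 0.0831] F [ 0.31 -3.32  1.66] w 0.0002
shift [-0.2  -0.61  0.11] turn [ 0.08 -0.11 -0.11]
```

Request:
send_rows --steps '[[[-0.1, -0.4, 0, 0, 0, 0], [0, -0.4, 0, 0, 0, 0], [0, -0.4, 0, 0, 0, 0], [0, 0, 0, 0, 0, 0]]]'

```text
time: 4.5
position: [0.5434, 0.1484, 0.0841]
tool_rot: [0.708, -0.064, -0.701, -0.054]
ft_force: [-0.2, -1.6, 0.3]
grip_width: 0.0005
```

```bash
python3 st.py 0 0.094 0.085
```

```text
t 4.5 box [1.00e-04 1.02e-01 8.41e-02] F [ 0.1  -1.63  0.27] w 0.0005
shift [-0.08  0.8   0.02] turn [ 0.12 -0.11 -0.12]
```

Request:
send_rows --steps '[[[0, 1, 0, 0, 0, 0], [0, 1, 0, 0, 0, 0], [-1, 1, 0, 0, 0, 0], [-3, 1, 0, 0, 0, 0], [-3, 3, 0, 0, 0, 0], [-3, 3, 0, 0, 0, 0], [-2, 3, 0, 0, 0, 0], [0, 1, 0, 0, 0, 0]]]'

```text
time: 5.17
position: [0.5146, 0.0041, 0.2091]
tool_rot: [0.706, -0.064, -0.703, -0.056]
ft_force: [0.1, 0.3, -0.6]
grip_width: 0.0003
```

```bash
python3 st.py 0 -0.1 0.17;python3 - <<'E'
from rig import *
from h import *
p,d=camera("scene");np.savez("scene2.npz",p=p,d=d);q=p[110:330,150:420,::-1];cv2.imwrite("pics/s2.png",cv2.resize(q,None,fx=2.7,fy=2.7,interpolation=cv2.INTER_CUBIC))
o=get_obs();p,d=camera("wrist");np.savez("w2.npz",p=p,d=d,pos=o['position'],rot=o['tool_rot']);cv2.imwrite("pics/w2.png",p[:,:,::-1])
E
```

```text
t 5.1667 box [-0.0024 -0.0451  0.2091] F [ 0.05  0.36 -0.63] w 0.0003
shift [ 3.97  5.45 -0.17] turn [ 0.1  -0.04 -0.1 ]
```

View pics/s2.png

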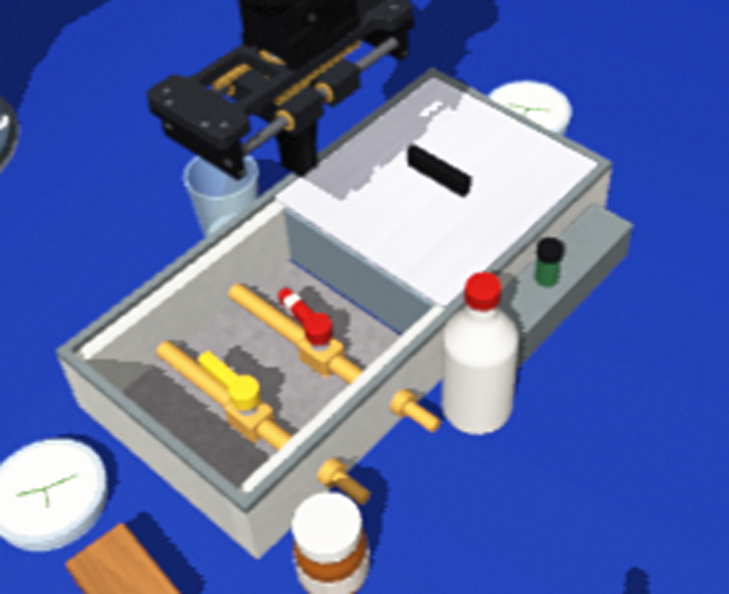

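View pics/w2.png

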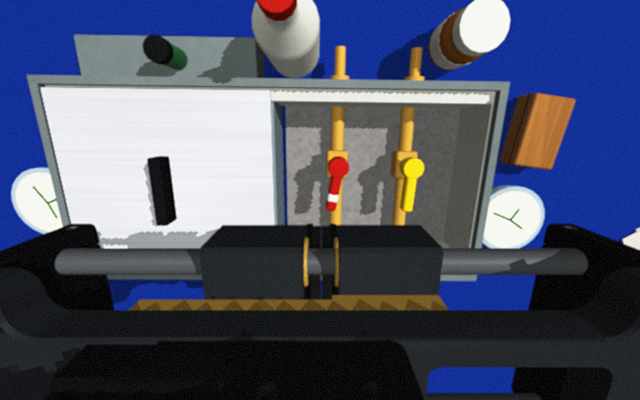

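The cover is at its far end. Red is the lever nearer the cover, with its hub at (338,168) and tip at (332,207) in the wrist view. The yellow hub is at (413,168) and its tip at (408,210).

```bash
python3 - <<'E'
from rig import *
from h import *
def comp(n,P,p,d):
    print(n); B=(P-BC)@Rb
    hsv=cv2.cvtColor(p,cv2.COLOR_RGB2HSV)
    inb=(d>.1)&(abs(B[...,0])<.1)&(B[...,1]<.01)&(B[...,1]>-.23)
    z=B[...,2]
    red=inb&((hsv[...,0]<6)|(hsv[...,0]>174))&(hsv[...,1]>150)&(z>.05)&(z<.08)
    yel=inb&(hsv[...,0]>25)&(hsv[...,0]<33)&(hsv[...,1]>150)&(z>.05)&(z<.08)
    wh=inb&(hsv[...,1]<60)&(hsv[...,2]>150)&(z>.05)&(z<.062)&(abs(B[...,0])<.07)
    for nm,m in(('red',red),('yel',yel),('white',wh)):
        q=B[m]
        if len(q)<5: print(nm,len(q));continue
        print(nm,len(q),'med',np.median(q,0).round(4),'lo',np.percentile(q,2,axis=0).round(4),'hi',np.percentile(q,98,axis=0).round(4),cv2.minAreaRect((q[:,:2]*1000).astype(np.float32)))
        # tip: min x
        s=q[q[:,0]<np.percentile(q[:,0],10)];print('   tip',s.mean(0).round(4),'hub',q[q[:,2]>np.percentile(q[:,2],70)].mean(0).round(4))
    rib=(d>.1)&(p.max(-1)<70)&(z>.09)&(z<.105)&(abs(B[...,0])<.05)&(B[...,1]>.06)&(B[...,1]<.15)
    q=B[rib];print('rib',len(q),np.percentile(q,[2,50,98],axis=0).round(4))
    return B
f=np.load("w2.npz");c=camera_params("wrist");T=c['T_tool_cam'];P=cloud(f['d'],c['intrinsics'],T[:3,3],T[:3,:3])@R.from_quat(f['rot']).as_matrix().T+f['pos']
B=comp('wrist',P,f['p'],f['d'])
for uv in [(338,168),(332,207),(333,195),(413,168),(408,210),(282,160),(499,160),(279,150),(30,100)]:print(uv,B[uv[1],uv[0]].round(4))
f=np.load("scene2.npz");c=camera_params("scene");P=cloud(f['d'],c['intrinsics'],c['position'],R.from_quat(c['attitude']).as_matrix());comp('scene',P,f['p'],f['d'])
E
```

```text
wrist
red 549 med [ 0.0165 -0.063   0.0578] lo [-0.0251 -0.0757  0.0554] hi [ 0.0325 -0.0539  0.0598] ((3.4837818145751953, -64.92374420166016), (21.81198501586914, 61.6634635925293), 86.74707794189453)
   tip [-0.0231 -0.0576  0.057 ] hub [ 0.0218 -0.0651  0.0589]
yel 520 med [ 0.0147 -0.1503  0.0578] lo [-0.0258 -0.1601  0.0559] hi [ 0.0318 -0.1422  0.0596] ((3.4290771484375, -153.29226684570312), (61.227989196777344, 20.968442916870117), 5.578120708465576)
   tip [-0.0229 -0.1491  0.0571] hub [ 0.0203 -0.1505  0.0589]
white 66 med [-0.0125 -0.0605  0.0576] lo [-0.0165 -0.0654  0.0561] hi [-0.0087 -0.0548  0.0594] ((-12.605424880981445, -60.2264289855957), (11.777332305908203, 7.769136428833008), 81.54761505126953)
   tip [-0.0163 -0.0614  0.0572] hub [-0.0127 -0.0606  0.0583]
rib 954 [[-0.0299  0.112   0.0906]
 [ 0.0044  0.1157  0.0969]
 [ 0.0355  0.1227  0.0985]]
(338, 168) [ 0.0224 -0.0655  0.0595]
(332, 207) [-0.0237 -0.0596  0.0577]
(333, 195) [-0.0094 -0.0606  0.0573]
(413, 168) [ 0.0228 -0.1501  0.0587]
(408, 210) [-0.0274 -0.1496  0.0565]
(282, 160) [0.0244 0.004  0.0044]
(
[... 287 characters left out ...]
, 74.0204086303711)
   tip [-0.0215 -0.0605  0.0555] hub [ 0.0221 -0.0658  0.059 ]
yel 145 med [ 0.0121 -0.1517  0.0573] lo [-0.0247 -0.1612  0.0532] hi [ 0.033  -0.1432  0.0604] ((4.928318023681641, -148.35983276367188), (21.519695281982422, 61.259307861328125), 79.30894470214844)
   tip [-0.0223 -0.15    0.056 ] hub [ 0.0174 -0.1517  0.0591]
white 32 med [-0.0116 -0.0654  0.0575] lo [-0.0366 -0.2299  0.0515] hi [ 0.0259 -0.0538  0.0612] ((2.699535369873047, -141.30140686035156), (84.12078094482422, 177.26406860351562), 0.10093291103839874)
   tip [-0.0342 -0.2299  0.057 ] hub [-0.0097 -0.1451  0.0596]
rib 112 [[-0.0279  0.1116  0.0909]
 [ 0.007   0.1146  0.0962]
 [ 0.0387  0.1215  0.0994]]
```

```bash
python3 - <<'E'
from rig import *
from h import *
f=np.load("w2.npz");c=camera_params("wrist");T=c['T_tool_cam'];P=cloud(f['d'],c['intrinsics'],T[:3,3],T[:3,:3])@R.from_quat(f['rot']).as_matrix().T+f['pos'];B=(P-BC)@Rb
for uv in [(338,120),(337,140),(336,154),(328,157),(347,157),(336,215),(337,220),(406,120)]:print(uv,B[uv[1],uv[0]].round(4),f['p'][uv[1],uv[0]])
piv=np.array([.021,-.0655])
for th in np.arange(0.1,1.61,.15):
    u=np.array([-np.cos(th),np.sin(th)]);n=np.array([np.sin(th),np.cos(th)]);h=9.5*np.sin(th)+12*np.cos(th)
    print(th.round(2),(piv+.038*u-(.006+h/1000)*n).round(4))
E
python3 st.py -0.02 -0.108 0.1
```

```text
(338, 120) [ 0.0749 -0.0667  0.0252] [185 137  52]
(337, 140) [ 0.0514 -0.0661  0.0241] [234 186  73]
(336, 154) [ 0.0351 -0.0648  0.0302] [239 196  82]
(328, 157) [ 0.0313 -0.0552  0.0288] [208 154  61]
(347, 157) [ 0.0313 -0.0785  0.0281] [210 163  85]
(336, 215) [-0.0441 -0.0668  0.0251] [238 192  76]
(337, 220) [-0.0509 -0.0683  0.0253] [241 200  81]
(406, 120) [ 0.0755 -0.1481  0.025 ] [144 106  40]
0.1 [-0.0187 -0.0805]
0.25 [-0.0208 -0.0755]
0.4 [-0.0221 -0.0698]
0.55 [-0.0225 -0.0637]
0.7 [-0.0218 -0.0573]
0.85 [-0.0199 -0.0508]
1.0 [-0.0168 -0.0446]
1.15 [-0.0124 -0.0388]
1.3 [-0.0069 -0.0338]
1.45 [-0.0003 -0.0298]
1.6 [ 0.007  -0.0271]
t 5.2667 box [-0.0042 -0.0437  0.2062] F [-1.12  1.39 -0.11] w 0.0002
shift [10.68  6.32  1.62] turn [ 0.08  0.01 -0.09]
```

Request:
send_rows --steps '[[[0, 3.4, 0.7, 0, 0, 0], [0, 3, 0.7, 0, 0, 0], [1, 0.5, 0.3, 0, 0, 0], [2.5, 0, 0, 0, 0, 0], [2.5, 0, 0, 0, 0, 0], [2.5, 0, 0, 0, 0, 0], [1, 0, 0, 0, 0, 0], [0, 0, 0, 0, 0, 0]]]'

```text
time: 5.93
position: [0.4779, -0.055, 0.1021]
tool_rot: [-0.7, 0.061, 0.709, 0.062]
ft_force: [0.2, -0.3, 1.2]
grip_width: 0.0007
```

```bash
python3 st.py -0.02 -0.108 0.047
```

```text
t 5.9333 box [-0.0279 -0.1098  0.1021] F [ 0.3  -0.27  1.15] w 0.0007
shift [ 5.5  -0.17 -0.86] turn [0.06 0.12 0.  ]
```

Request:
send_rows --steps '[[[2, -0.1, -0.5, 0, 0.1, 0], [2, 0, -0.4, 0, 0, 0], [1.3, 0, 0, 0, 0, 0], [0.4, 0, 0, 0, 0, 0], [0, 0, 0, 0, 0, 0]]]'

```text
time: 6.35
position: [0.4843, -0.0508, 0.0406]
tool_rot: [-0.701, 0.059, 0.708, 0.063]
ft_force: [0.1, 0.5, 0.0]
grip_width: 0.0005
```

```bash
python3 st.py -0.021 -0.0755 0.047
```

```text
t 6.35 box [-0.0223 -0.1045  0.0406] F [0.05 0.47 0.  ] w 0.0005
shift [-0.63 -2.9  -0.15] turn [0.07 0.09 0.04]
```

Request:
send_rows --steps '[[[-0.4, -0.8, 0, 0, 0, 0], [-0.1, -0.8, 0, 0, 0, 0], [0, -0.8, 0, 0, 0, 0], [0, -0.8, 0, 0, 0, 0], [0, -0.6, 0, 0, 0, 0]]]'

```text
time: 6.77
position: [0.4924, -0.0118, 0.0488]
tool_rot: [-0.703, 0.06, 0.706, 0.061]
ft_force: [-1.4, -6.7, -2.1]
grip_width: 0.0004
```

```bash
python3 st.py -0.022 -0.0508 0.046
```

```text
t 6.7667 box [-0.0214 -0.0646  0.0488] F [-0.23 -6.83 -2.11] w 0.0004
shift [ 0.28 -1.39  0.05] turn [0.08 0.05 0.01]
```

Request:
send_rows --steps '[[[0.1, -0.7, 0, 0, 0, 0], [0.1, -0.7, -0.1, 0, 0, 0], [0.1, -0.7, -0.3, 0, 0, 0], [0, -0.6, -0.5, 0, 0, 0]]]'

```text
time: 7.1
position: [0.5036, 0.0142, 0.0485]
tool_rot: [-0.702, 0.06, 0.708, 0.056]
ft_force: [-2.8, -3.1, -1.3]
grip_width: 0.0003
```

```bash
python3 st.py -0.007 -0.034 0.046
```

```text
t 7.1 box [-0.015  -0.0371  0.0485] F [-2.25 -3.52 -1.31] w 0.0003
shift [ 0.24 -0.3  -0.81] turn [ 0.15  0.07 -0.06]
```

Now push mostly toward box +x (tool -z).

Request:
send_rows --steps '[[[0.1, -0.3, -0.6, 0, 0, 0], [0.1, -0.3, -0.7, 0, 0, 0], [0, -0.1, -0.7, 0, 0, 0], [0, 0, -0.7, 0, 0, 0]]]'

```text
time: 7.43
position: [0.5247, 0.0208, 0.047]
tool_rot: [-0.696, 0.058, 0.714, 0.055]
ft_force: [-15.3, -0.5, 6.4]
grip_width: 0.0002
```

```bash
python3 st.py 0.007 -0.028 0.046
```

```text
t 7.4333 box [ 0.0046 -0.0268  0.047 ] F [-14.92  -3.27   6.39] w 0.0002
shift [ 0.1   0.12 -0.24] turn [ 0.2   0.23 -0.07]
```

Request:
send_rows --steps '[[[0, 0, -0.4, 0, 0, 0], [0, 0, -0.4, 0, 0, 0]]]'

```text
time: 7.6
position: [0.5245, 0.0214, 0.0463]
tool_rot: [-0.688, 0.057, 0.721, 0.055]
ft_force: [-9.4, -0.6, 5.4]
grip_width: 0.0003
```

```bash
python3 st.py -0.03 -0.028 0.046
```

```text
t 7.6 box [ 0.0043 -0.0262  0.0463] F [-9.16 -2.27  5.36] w 0.0003
shift [0.19 0.11 3.42] turn [ 0.2   0.43 -0.07]
```

Request:
send_rows --steps '[[[0, 0, 1, 0, 0.2, 0], [0, 0, 1, 0, 0.2, 0], [0, 0, 1, 0, 0, 0], [-2.5, 0, 0, 0, 0, 0], [-3, 0, 0, 0, 0, 0], [-3, 0, 0, 0, 0, 0], [-3, 0, 0, 0, 0, 0], [-3, 0, 1, 0, 0, 0]]]'

```text
time: 8.27
position: [0.4929, 0.0293, 0.193]
tool_rot: [0.706, -0.059, -0.703, -0.058]
ft_force: [0.3, -0.7, 0.2]
grip_width: 0.0004
```

```bash
python3 st.py 0 -0.1 0.17;cat > look.py <<'E'
from rig import *
from h import *
import sys
k=sys.argv[1]
p,d=camera("scene");np.savez("scene2.npz",p=p,d=d);q=p[110:330,130:420,::-1];cv2.imwrite(f"pics/s{k}.png",cv2.resize(q,None,fx=2.7,fy=2.7,interpolation=cv2.INTER_CUBIC))
o=get_obs();p,d=camera("wrist");np.savez("w2.npz",p=p,d=d,pos=o['position'],rot=o['tool_rot']);cv2.imwrite(f"pics/w{k}.png",p[:,:,::-1])
E
python3 look.py 3
```

```text
t 8.2667 box [-0.0282 -0.0242  0.193 ] F [ 0.37 -0.63  0.17] w 0.0004
shift [ 2.32  7.62 -2.7 ] turn [ 0.14 -0.05 -0.01]
```

View pics/s3.png

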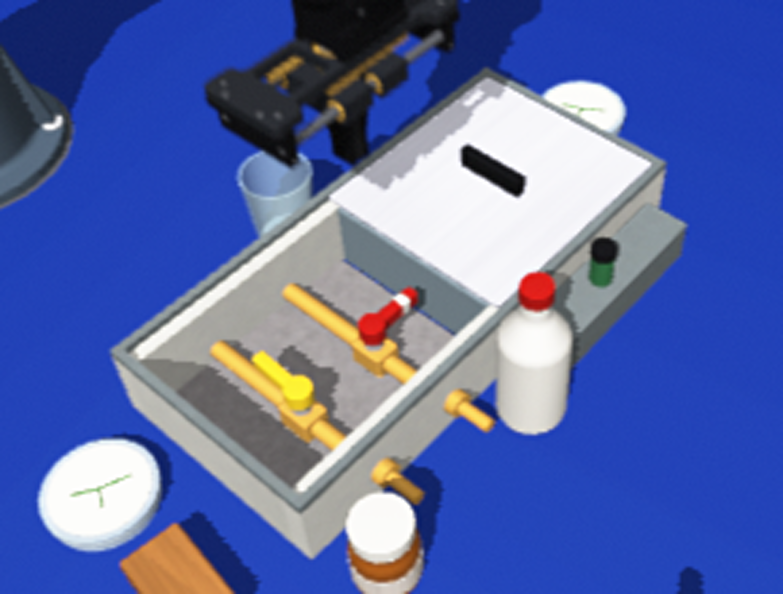

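View pics/w3.png

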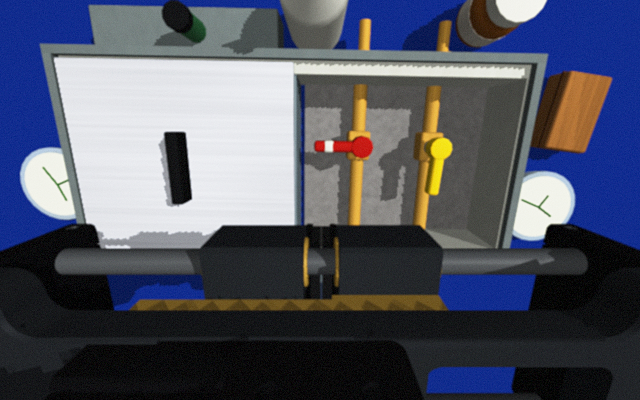

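The red lever now lies along box +y (hub (361,147), tip (317,146)), and yellow looks unmoved. I'll check the angle.

```bash
python3 - <<'E'
from rig import *
from h import *
for n in ('wrist','scene'):
    if n=='wrist':
        f=np.load("w2.npz");c=camera_params(n);T=c['T_tool_cam'];P=cloud(f['d'],c['intrinsics'],T[:3,3],T[:3,:3])@R.from_quat(f['rot']).as_matrix().T+f['pos']
    else:
        f=np.load("scene2.npz");c=camera_params(n);P=cloud(f['d'],c['intrinsics'],c['position'],R.from_quat(c['attitude']).as_matrix())
    B=(P-BC)@Rb;p=f['p'];d=f['d'];z=B[...,2];hsv=cv2.cvtColor(p,cv2.COLOR_RGB2HSV)
    inb=(d>.1)&(abs(B[...,0])<.1)&(B[...,1]<.01)&(B[...,1]>-.23)&(z>.053)&(z<.075)
    red=inb&((hsv[...,0]<6)|(hsv[...,0]>174))&(hsv[...,1]>150);yel=inb&(hsv[...,0]>25)&(hsv[...,0]<33)&(hsv[...,1]>150)
    q=B[red];hub=q[q[:,1]<-.0535];tip=q[q[:,1]>-.03];hc=(np.percentile(hub[:,:2],3,axis=0)+np.percentile(hub[:,:2],97,axis=0))/2
    hc[1]=np.percentile(hub[:,1],2)+.012
    v=tip[:,:2].mean(0)-hc;print(n,'red',len(q),'hub',hc.round(4),'tip',tip.mean(0).round(4),'theta',np.arctan2(v[1],-v[0]).round(3), 'bar line', [ (np.percentile(q[(q[:,1]>a)&(q[:,1]<a+.008),0],[5,95])*1000).round(1) for a in(-.05,-.042,-.022)])
    q=B[yel];s=q[q[:,0]<np.percentile(q[:,0],10)];print('yel tip',s.mean(0).round(4),q[z[yel]>.058].mean(0).round(4))
    rib=(d>.1)&(p.max(-1)<70)&(z>.09)&(z<.105)&(abs(B[...,0])<.05)&(B[...,1]>.06)&(B[...,1]<.15)
    print('rib',np.percentile(B[rib],[2,50,98],axis=0).round(4))
E
```

```text
wrist red 643 hub [ 0.0233 -0.064 ] tip [ 0.0234 -0.0206  0.057 ] theta 1.571 bar line [array([18.3, 28.8]), array([18.2, 28.7]), array([18. , 28.4])]
yel tip [-0.0222 -0.1496  0.0569] [ 0.0193 -0.1506  0.0586]
rib [[-0.0301  0.1121  0.0904]
 [ 0.0039  0.1159  0.0969]
 [ 0.0346  0.1225  0.0986]]
scene red 123 hub [ 0.0254 -0.0648] tip [ 0.0262 -0.0196  0.0566] theta 1.589 bar line [array([20.9, 30.2]), array([20.9, 31.1]), array([22.6, 29.7])]
yel tip [-0.0217 -0.15    0.0569] [ 0.02   -0.1514  0.059 ]
rib [[-0.028   0.111   0.0905]
 [ 0.0067  0.1144  0.0961]
 [ 0.0381  0.1214  0.0989]]
```

```bash
python3 - <<'E'
from rig import *
import numpy as np,cv2
a=np.load("scene0.npz")['p'].astype(int);b=np.load("scene2.npz")['p'].astype(int)
D=(abs(a-b).max(-1)>40).astype(np.uint8)
for n,(u0,v0,u1,v1) in dict(dishB=(140,270,192,316),case=(170,302,222,356),jar=(255,288,290,333),bottle=(310,208,345,272),vial=(344,195,362,219),dishA=(330,137,364,160),beaker=(215,163,248,200)).items(): print(n,D[v0:v1,u0:u1].mean().round(3))
cv2.imwrite("pics/diff.png",D*255)
o=get_obs();print(o['time'],abs(o['joint_velocities']).max(),o['ft_force'])
hand_in()
E
```

```text
dishB 0.0
case 0.0
jar 0.0
bottle 0.068
vial 0.0
dishA 0.173
beaker 0.147
8.3667 0.07240402049845875 [0.83451735 0.75651484 0.01484347]
the job is handed in; nothing more can be done
```

```bash
python3 - <<'E'
import numpy as np,cv2
a=np.load("scene0.npz")['p'];b=np.load("scene2.npz")['p']
q=np.hstack([x[130:280,205:370,::-1] for x in(a,b)]);cv2.imwrite("pics/cmp.png",cv2.resize(q,None,fx=2.4,fy=2.4))
E
```

```text
(no output)
```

View pics/cmp.png

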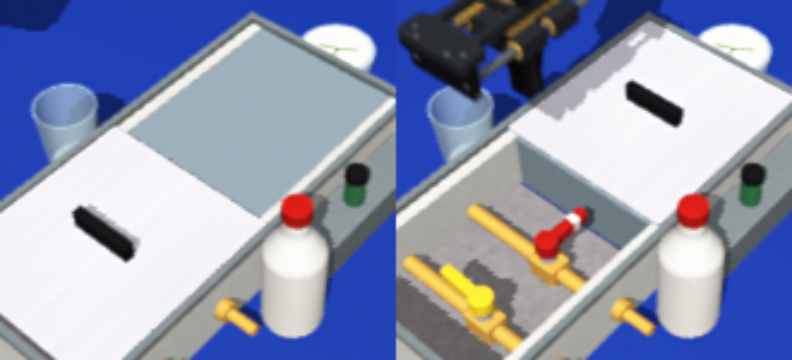

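I slid the cover along its guides to the far stop and pushed the red handle clockwise until it would not go further. Then I lifted the fingers clear and handed in at about 8.4 s. No verdict was reported.

**What the last checks showed**
- **Cover:** flat on its guides. Its rib measured at about y +0.113 m in the box frame, after taking off a 4 mm offset in my estimate of the box's position. Full travel is +0.1145 m.
- **Red lever:** 1.57 rad from the wrist camera and 1.59 rad from the scene camera. The hand stopped against it with 9 to 15 N of resistance.
- **Yellow lever:** its tip moved under 1 mm.
- **Bystanders:** the second dish (`dish_b`), slide case, jar and vial were pixel-identical before and after.

**What disagreed:** my before/after image check showed differences around the bottle, `dish_a` and the beaker (7 to 17% of pixels). I only compared the pictures side by side after handing in. All three stand in the same place, and the differences look like the moved cover, the arm and its shadow. I did not measure their positions in mm.

The arm was still settling slightly at hand-in, at 0.07 rad/s, with its fingers in free air.

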